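# Put the mainspring barrel away in the dust-tight tray

## Task

Put the brass mainspring barrel away: press the plunger on top of the grey dust-tight cabinet so that its tray springs out, stand the barrel upright with its arbor in the hole of the wooden block in the tray, then push the tray home until the catch clicks and it stays shut. Set the barrel down rather than dropping or tipping it, press and push firmly but never force the cabinet, and leave everything else on the bench where it is.

Things in the scene. Friction and masses are not known exactly. Their poses are not given: they have to be found in the camera images.
- cabinet: Low grey steel cabinet fixed to the bench: 170 mm deep (its x), 200 wide (its y), 72 high. Origin at the centre of its underside, z up; its front looks along its own -x, roughly at the robot. The tray's mouth fills the left of the front (y -36 to +94 mm), the latch is inside the right. No part of it, plunger and tray included, may be loaded above about 25 N.
- release_top (a point): Centre of the flat top of the release plunger: a plain round steel button 25 mm across, standing 14 mm out of the cabinet's roof and 8 mm out of a dark guard collar (36 mm across, 6 mm high), at cabinet x 0, y -68, z 86 mm. Press it straight down. The point moves with the plunger.
- release (a joint): How far the plunger is pressed, m: 0 up, 0.008 at its stop. Its spring takes 2 N to start and 6 N at the stop; the tray is let go at about 5 mm. It springs back up when released. As the tray is pushed home it dips 5 mm while the catch rides over, and jumps up again at the click.
- tray (a joint): How far out the tray is, m, along the cabinet's -x: latched about 0, sprung out 0.080. A spring drives it out. Pushed slowly (10 mm/s) it takes 4 to 9 N, then 12 N as the catch rides up; the worn catch has play, so the click comes somewhere from 1 to 11 mm past 0 (differs each time), a stiff stop (12 N/mm) 1 mm after it. Freed, it then rests at 0; freed before the click, it comes right out.
- tray_front (a point): Middle of the outer face of the tray's aluminium front, a plain upright plate 126 mm wide, from 9 to 63 mm above the bench, no handle; at cabinet y +29, z 36 mm; shut it stands 16 mm in front of the case. Its x axis points into the cabinet (the way to push). Moves with the tray.
- socket (a point): Centre of the hole's mouth on top of the light wooden block (56 x 56 mm, top 26 mm above the bench) in the tray, 47 mm behind the tray's outer front face, on its middle line. Hole 11 mm across, 11 mm deep. The tray is 122 mm wide inside; side walls reach 32 mm, the front 63 mm above the bench. Moves with the tray; under the roof until the tray is out.
- barrel: Mainspring barrel, about 0.22 kg: brass drum 42 mm across, 24 mm high, toothed rim at its foot (4 mm high, 47 mm across). Steel arbor 8 mm across, 10 mm out below (tapered end) and 10 mm out on top. Origin at the centre of the rim's underside, z up. Grip the drum's sides 4 to 24 mm above it. It starts with its arbor in a wooden block's hole, its rim 16 mm above the bench.
- block_barrel: Light wooden block, 56 x 56 x 16 mm, fixed to the bench left or right of the cabinet, in which the barrel stands at the start; hole 11 mm across, 12 mm deep. Origin at the centre of its underside.
- block_wheel: The same kind of block on the other side, fixed, holding the thin wheel.
- wheel: A thin toothed brass wheel, 41 mm across and 3 mm thick on a slim steel arbor; not the barrel, it stays where it is. Origin on its arbor, at the block's top.
- movement: Clock movement, two upright brass plates 76 wide and 94 mm high held 48 mm apart by pillars, about 107 mm tall; stays where it is. Origin at the centre of its underside.
- loupe: Black eyeglass 36 mm across, 32 mm high; stays. Origin at the centre of its underside.
- screwdriver: Slim brass screwdriver 110 mm long, 11 mm thick, lying; stays. Origin under the end of its handle, x towards the blade.
- tweezers: Steel tweezers 145 mm long, 8 mm high, lying; stay. Origin under their middle, x towards the points.
- parts_bowl: Glass bowl 76 mm across, 34 mm high; stays. Origin at the centre of its underside.
- oil_bottle: Small amber bottle 32 mm across, 62 mm high; stays. Origin at the centre of its underside.
- brush: Wooden brush 150 mm long, 42 mm wide, 20 mm high, lying; stays. Origin under its middle, x towards the bristles.
There are look-alikes about, which are no part of the job. Leave any green or pink look-alike of the barrel alone.

How it is judged:
On the way, in this order (a step that is already met when the one before it is completed fails the run):
1. the tray has been let go and has sprung out (value of joint tray above 0.074 m), for 0.1 s.
2. the barrel stands seated in the block of the open tray, let go (horizontal distance between barrel and socket below 0.003 m and z of barrel in the frame of socket between -0.002 and 0.002 m and angle between barrel's own z axis and vertical below 0.08 rad and value of joint tray above 0.06 m and contact force between the fingers and barrel below 0.2 N), for 0.2 s.
At the end, for the whole second after the job is handed in: The tray is shut and held by its catch with nothing pushing it (tray joint under 4 mm and still, plunger back up within 1.5 mm), and the barrel stands at rest in the tray's block: within 3 mm of the hole's centre, its rim within 2 mm of the block's top, upright within 0.08 rad (value of joint tray below 0.004 m and value of joint release below 0.0015 m and velocity of joint tray below 0.01 m/s and horizontal distance between barrel and socket below 0.003 m and z of barrel in the frame of socket between -0.002 and 0.002 m and angle between barrel's own z axis and vertical below 0.08 rad and linear speed of barrel below 0.02 m/s); the robot touches nothing.
It fails at once if the fingers press on the cabinet, its plunger or its tray with more than 25 N (contact force between the fingers and cabinet above 25 N).
It fails at once if the barrel is dropped or rammed on the cabinet or tray (more than 25 N) (contact force between barrel and cabinet above 25 N).
It fails at once if the barrel is tipped by more than 0.6 rad (angle between barrel's own z axis and vertical above 0.6 rad).
It fails at once if another thing on the bench is moved by more than 15 mm (distance of any of wheel, movement, loupe, screwdriver, tweezers, parts_bowl, oil_bottle, brush from where it was at the start of the episode above 0.015 m).
It also fails if it takes over 61 s, if anything falls off the work surface, if the arm or the gripper's body presses on something with over 40 N, if the wrist force passes 120 N, or if a joint passes its speed limit or range.

## Robot

A 6-joint arm with a two-finger parallel gripper is mounted at the origin on the work surface. World frame = base frame: x ahead of the robot, y to its left, z up, the work surface at z = 0. Lengths are in m, angles in rad, forces in N, time in s.
With the tool pointing down it reaches from about 0.35 to 0.975 m from the base axis. Payload 4.9 kg.
Tool frame: the origin (TCP) lies on the centre line of the jaws, within the pads' length; the fingertips stand 14 mm ahead of it and the grasp point (between the pads) lies 5 mm behind it; x points along the fingers, z is the direction in which the jaws open and shut, and the axes are right-handed (so a half turn about x gives the same grasp; the last joint's range is limited). The gripper opens to 85 mm and grips with 20 to 120 N. Pads are 22 mm wide; open, the fingers measure 114 mm over their backs; the gripper's body (76 mm by 85 mm) begins 54 mm behind the grasp point. The pads swing forward as they close: fully open they stand 13 mm farther back than shut.
Start: joints at [-1.333, 0.053, 1.613, -0, 1.476, -0.119], TCP at [0.218, -0.586, 0.245] pointing down, gripper open.
Joint ranges: [-3.01, 3.01], [-1.01, 2.22], [0.06, 2.58], [-1.02, 4.17], [0.09, 2.62], [-3.14, 3.14]. Speed limits (rad/s): [2.57, 2.57, 3.14, 3.14, 3.14, 3.14].

## Interface

Orientations are given as a rotation vector (axis times angle).
In Python, from station import ctrl gives the robot as it stands.
- The arm moves only by the tool move_arm, never from a script. Its argument "increments" is a list that holds one entry, the list of rows, each a list of 4 numbers: the shift along the tool's x, y, z in units of 25 cm (1.0 is 25 cm), then the turn about the tool's x in units of 90 degrees (1.0 is 90 degrees). A call has 1 to 20 rows; each row shifts and turns the commanded pose from where the row before left it, along the tool's axes as they then stand; what a row does not reach is not made up. A row lasts 1/12 s, in which the tool goes at most 41.7 mm and 7.16 degrees, less where a joint would pass 70% of its speed; a pose out of reach is approached as far as the arm can. A call with a number of a shift or a turn outside -1 to 1 is refused whole. A call with a gripper value outside its range is refused whole. "gripper" is the closure, from 0 (fully open) to 1 (shut), set as the call begins (left out, the last holds). The fingers move at their own pace and stop on an object; "squeeze" is the grip in N (left out, the last holds). Time passes only in rows, so rows that do not move let the fingers close. It gives the time, the measured TCP pose, the force and the opening at its end, in the units of the state.
- ctrl.get_obs(): the state, without advancing time (a new reading comes with each control period).
- ctrl.get_image(name): name is "scene" or "top" or "wrist"; returns a dict with "pixels" (420x560x3 uint8, red, green, blue), "depth" (420x560 float32, m along the optical axis (not along the pixel's ray), 0 where there is no reading), "K" (3x3 intrinsics, pixels), "k1" (the pictures are not rectified: a ray, as slopes to the right and down, at radius r is drawn at 1 + k1 r^2 times it, then the intrinsics apply), "extrinsics" (4x4, takes a point from camera to world coordinates); the wrist camera has in their place "tool_from_camera" (4x4, takes a point from camera to tool coordinates, whose origin is the TCP and whose axes are the tool frame's). Camera axes: x right, y up, looking along -z (the intrinsics and any distortion apply to the point x, -y, -z); pixel columns grow to the right and rows downward; lengths in m; the calibration is good to about 2 mm. A picture is of the moment at which its call begins: read the wrist's pose just before it.
- ctrl.finish_job(): hands the job in, once; it reports no verdict.
Trained networks look in the newest picture that a camera, given by its name, has taken for a name from the list of things; names that differ only in an ending like _2 or _b are one class to them, and where a whole thing is asked for, a point or a joint stands for the part that bears it (a point fixed in the world has none). Each returns a list of dicts, best first, with "score" (0 to 1); they miss things now and then, are a little off and sometimes report something else, mostly with a low value. They report only what shows in the picture. A call takes as long as a camera call. They do not tell look-alikes from the thing itself.
- ctrl.trace(camera, target): "region" (420x560 bool, what is visible of it) and "pixel" ([row, column] in pixels, amid what is visible of it).
The state is a dict: "t": time; "q": joint angles; "dq": joint speeds; "effort": joint torques, N m; "tool_pos": TCP position; "tool_rot": TCP orientation; "contact_force": force on the tool from outside, world axes, zero at the start; "wrist_torque": the same for the moment, N m; "opening": finger opening in m.
Only numpy, scipy, OpenCV 4.12 (cv2) and the standard library are available. Lean on these libraries where they do the work, as an engineer would, in place of code of your own. Each camera call takes 0.05 s, during which the arm holds its last target. There are 200 camera calls.

## Working session

There is one attempt and no reset: what is moved stays moved. The work goes in short steps, Python scripts to look and compute and a tool call to move; the robot and the scene stay as the last step left them, time stands still between calls to the robot, and variables do not carry over. Pictures are saved under pics/ and viewed, about 8 in all and at most 12, crops included, and the job is handed in when it is done.

Besides the shell and the picture viewer there is one more tool, called after ">>>" in YAML: its name, and indented under it one key for each argument. move_arm: Moves the arm, as the interface text tells. Shifts and turns lie within -1 to 1; 1 stands for 25 cm of shift or 90 degrees of turn. Its arguments: {"type":"object","properties":{"increments":{"type":"array","items":{"type":"array","items":{"type":"array","items":{"type":"number","minimum":-1,"maximum":1}}}},"gripper":{"type":"number"},"squeeze":{"type":"number"}},"required":["increments"]}

```bash
ls; mkdir -p pics; cat > h.py <<'E'
import numpy as np, cv2
from scipy.spatial.transform import Rotation as R
from station import ctrl
def T_tool(o):
    T=np.eye(4);T[:3,:3]=R.from_rotvec(o['tool_rot']).as_matrix();T[:3,3]=o['tool_pos'];return T
def img(name):
    o=ctrl.get_obs();i=ctrl.get_image(name)
    i['E']=np.array(i['extrinsics']) if 'extrinsics' in i else T_tool(o)@np.array(i['tool_from_camera'])
    return i
def slopes(i,rc):
    rc=np.atleast_2d(rc).astype(float);K=np.array(i['K'])
    d=np.array([i['k1'],0,0,0,0.]) 
    return cv2.undistortPoints(rc[:,::-1].reshape(-1,1,2).copy(),K,d).reshape(-1,2)
def pts(i,rc):
    s=slopes(i,rc);rc=np.atleast_2d(rc).astype(int);d=i['depth'][rc[:,0],rc[:,1]]
    c=np.c_[s[:,0]*d,-s[:,1]*d,-d];return c@i['E'][:3,:3].T+i['E'][:3,3],d
def ray_z(i,rc,z):
    s=slopes(i,rc);v=np.c_[s[:,0],-s[:,1],-np.ones(len(s))]@i['E'][:3,:3].T;o=i['E'][:3,3]
    return o+v*((z-o[2])/v[:,2])[:,None]
def proj(i,P):
    P=np.atleast_2d(P);c=(P-i['E'][:3,3])@i['E'][:3,:3]
    q=np.c_[c[:,0],-c[:,1],-c[:,2]]
    p,_=cv2.projectPoints(q,np.zeros(3),np.zeros(3),np.array(i['K']),np.array([i['k1'],0,0,0,0.]));return p.reshape(-1,2)[:,::-1]
def save(i,n):cv2.imwrite('pics/'+n+'.png',i['pixels'][:,:,::-1])
E
python3 - <<'E'
from h import *
o=ctrl.get_obs();print(o);print(T_tool(o).round(3))
for n in ['top','scene']:
    i=img(n);save(i,n+'0');print(n,i['E'].round(3),i['K'],i['k1'])
    for t in ['barrel','cabinet','release_top','tray_front','block_barrel','block_wheel','wheel','movement','loupe','oil_bottle','parts_bowl','screwdriver','tweezers','brush']:
        for r in ctrl.trace(n,t)[:3]:
            rc=np.argwhere(r['region']);P,d=pts(i,rc);P=P[d>0]
            if len(P): print(t,round(r['score'],2),np.round(r['pixel']),len(rc),np.median(P,0).round(3),P.min(0).round(3),P.max(0).round(3))
E
```

```text
pics
{'t': 0.0, 'q': array([-1.33302346e+00,  5.33902510e-02,  1.61428594e+00,  1.26535774e-05,
        1.47599186e+00, -1.18989033e-01]), 'dq': array([-1.02041591e-03,  4.37913045e-04, -5.40094460e-06, -2.00727938e-03,
       -1.22999261e-03,  1.54966779e-04]), 'effort': array([-3.50687369e-03, -3.93692493e+01, -3.70176101e+01, -3.17300464e-04,
        7.09454980e-03, -3.98947137e-06]), 'tool_pos': array([ 0.21814657, -0.58506581,  0.2440471 ]), 'tool_rot': array([ 0.94386397,  1.35870162, -0.9415713 ]), 'contact_force': array([ 0.4519447 , -1.16579536, -1.4397335 ]), 'wrist_torque': array([-0.03496235,  0.00242931, -0.01225494]), 'opening': 0.08565899136508366}
[[-0.     0.937  0.349  0.218]
 [ 0.002  0.349 -0.937 -0.585]
 [-1.     0.    -0.002  0.244]
 [ 0.     0.     0.     1.   ]]
top [[-0.026  0.992 -0.127  0.383]
 [-1.    -0.026 -0.004 -0.023]
 [-0.008  0.126  0.992  1.175]
 [ 0.     0.     0.     1.   ]] [[427.87602273   0.         272.42450938]
 [  0.         427.87602273 208.75949347]
 [  0.           0.           1.        ]] -0.05352655414543122
barrel 0.66 [238. 169.] 24
[... 3260 characters left out ...]
4 -0.303 -0.   ] [ 0.681 -0.256  0.065]
loupe 0.57 [294. 382.] 192 [0.675 0.297 0.03 ] [ 0.638  0.281 -0.003] [0.686 0.318 0.038]
oil_bottle 0.43 [249. 183.] 164 [ 0.671 -0.266  0.038] [ 0.628 -0.303  0.001] [ 0.681 -0.256  0.065]
parts_bowl 0.85 [222. 439.] 455 [0.389 0.435 0.021] [ 0.332  0.395 -0.001] [0.438 0.479 0.038]
screwdriver 0.59 [293. 383.] 201 [0.673 0.296 0.03 ] [ 0.634  0.281 -0.003] [0.686 0.319 0.038]
screwdriver 0.28 [241. 317.] 175 [0.567 0.095 0.063] [ 0.517  0.015 -0.002] [0.584 0.149 0.075]
brush 0.94 [180. 162.] 371 [ 0.404 -0.444  0.018] [ 0.345 -0.469  0.   ] [ 0.491 -0.415  0.028]
brush 0.48 [228. 380.] 228 [0.466 0.268 0.039] [0.438 0.246 0.015] [0.483 0.294 0.054]
```

View pics/top0.png

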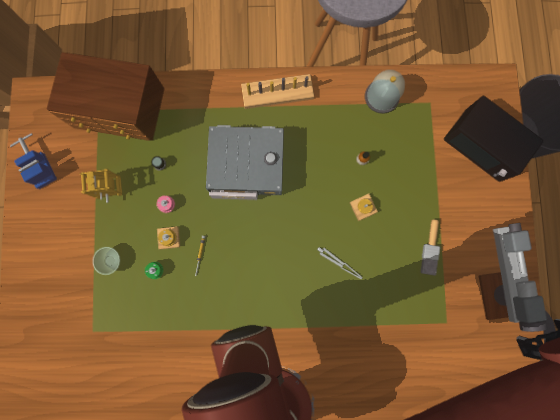

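```bash
python3 - <<'E'
from h import *
# precise cabinet pose: roof region from top+scene
for n in ['top','scene']:
    i=img(n);t=ctrl.trace(n,'cabinet')[0]
    rc=np.argwhere(i['depth']>0);P,d=pts(i,rc)
    m=(abs(P[:,2]-.072)<.004)&(P[:,0]>.55)&(P[:,0]<.8)&(abs(P[:,1]-.054)<.13)&t['region'][rc[:,0],rc[:,1]]
    Q=ray_z(i,rc[m],.072)[:,:2]
    h=cv2.minAreaRect(Q.astype(np.float32)*1000);print(n,h,m.sum())
    # roof edges at yaw
    m=(P[:,2]>.080)&(P[:,2]<.095)&(np.hypot(P[:,0]-.66,P[:,1]+.016)<.03)
    Q=ray_z(i,rc[m],.086);print('plunger',m.sum(),Q.mean(0),Q.min(0),Q.max(0), np.median(P[m,2]))
    # barrel arbor/drum top
    for c in [(.459,.267)]:
        m=(P[:,2]>.033)&(P[:,2]<.06)&(np.hypot(P[:,0]-c[0],P[:,1]-c[1])<.035)
        m2=m&(P[:,2]<.0445);Q=ray_z(i,rc[m2],.04);cc,r=cv2.minEnclosingCircle(Q[:,:2].astype(np.float32));print('barrel',m.sum(),cc,r,P[m,:2].mean(0),np.median(P[m,2]))
E
```

```text
top ((657.327392578125, 51.68574142456055), (200.3213348388672, 185.61288452148438), 86.94363403320312) 4370
plunger 75 [ 0.65707359 -0.01619793  0.086     ] [ 0.64195342 -0.03158595  0.086     ] [ 0.67114526 -0.0051928   0.086     ] 0.08506336617429966
barrel 198 (0.4598841369152069, 0.2687456011772156) 0.021565839648246765 [0.45968957 0.26889839] 0.04008894984418465
scene ((660.8185424804688, 51.91973114013672), (199.68113708496094, 182.7506866455078), 86.65634155273438) 4107
plunger 70 [ 0.65893262 -0.01595998  0.086     ] [ 0.64545035 -0.03099847  0.086     ] [6.76950774e-01 5.78438093e-04 8.60000000e-02] 0.08595839888300838
barrel 149 (0.46047571301460266, 0.26962926983833313) 0.02276957593858242 [0.46093897 0.26924081] 0.040650374467597006
```

The picture shows the cabinet at rows 125–198, cols 208–284, with the plunger near (158, 270). The barrel is in the wooden block at (237, 168), the pink look-alike at (203, 165), the green one at (270, 153) and the wheel at (206, 364).

>>> move_arm:
  increments:
    - [[0, 0, 0, 0.065], [0, 0, 0, 0.065], [0, 0, 0, 0.065], [0, 0, 0, 0.066], [0, 0.082, -0.139, 0], [0, 0.082, -0.139, 0], [0, 0.082, -0.139, 0], [0, 0.082, -0.139, 0], [0, 0.082, -0.139, 0], [0, 0.082, -0.139, 0], [0, 0.082, -0.139, 0], [0, 0.082, -0.139, 0], [0, 0.082, -0.139, 0], [0, 0.082, -0.139, 0], [0, 0.082, -0.139, 0], [0, 0.082, -0.139, 0], [0, 0.082, -0.139, 0], [0, 0.082, -0.139, 0], [0, 0.082, -0.139, 0], [0, 0.082, -0.139, 0]]
  gripper: 1

```text
t: 3.37
tool_pos: [0.5762, -0.0459, 0.2456]
tool_rot: [1.248, 1.183, -1.248]
contact_force: [0.8, -1.3, 0.1]
opening: 0.0001
```

>>> move_arm:
  increments:
    - [[0, 0.082, -0.139, 0], [0, 0.082, -0.139, 0], [0, 0, 0, 0]]

```text
t: 3.62
tool_pos: [0.6223, 0.0249, 0.2449]
tool_rot: [1.246, 1.188, -1.242]
contact_force: [-1.4, 0.4, -0.4]
opening: 0.0001
```

```bash
cat > cab.py <<'E'
from h import *
def look(name='wrist',cx=.662,cy=.052):
    i=img(name);rc=np.argwhere(i['depth']>0);P,d=pts(i,rc);return i,rc,P
def plunger(i,rc,P,c=(.658,-.016)):
    m=(P[:,2]>.0815)&(P[:,2]<.095)&(np.hypot(P[:,0]-c[0],P[:,1]-c[1])<.016)
    Q=P[m];print('plunger n',m.sum(),'mean',Q.mean(0).round(4) if m.any() else '','ctr',((Q.max(0)+Q.min(0))/2).round(4) if m.any() else '')
E
python3 - <<'E'
from cab import *
o=ctrl.get_obs();print(o['t'],o['tool_pos'],T_tool(o).round(4)[:3,:3],o['contact_force'],o['opening'])
i,rc,P=look();save(i,'w1');print(np.array(i['tool_from_camera']).round(3))
plunger(i,rc,P)
m=(abs(P[:,2]-.072)<.004)&(abs(P[:,0]-.66)<.12)&(abs(P[:,1]-.052)<.12)
h=cv2.minAreaRect((P[m,:2]*1000).astype(np.float32));print(h,np.median(P[m,2]))
for t in ['release_top','tray_front']:
    for r in ctrl.trace('wrist',t)[:2]:
        q=np.argwhere(r['region']);A,d=pts(i,q);A=A[d>0];print(t,r['score'],r['pixel'],len(q),np.median(A,0),A.min(0),A.max(0))
E
```

```text
3.6167 [0.62225526 0.02489549 0.24493606] [[ 1.000e-03  9.989e-01 -4.720e-02]
 [ 2.600e-03 -4.720e-02 -9.989e-01]
 [-1.000e+00  9.000e-04 -2.600e-03]] [-1.39077384  0.35553227 -0.40621512] 0.00011321999278210322
[[-0.     0.299 -0.954 -0.13 ]
 [ 0.     0.954  0.299  0.076]
 [ 1.    -0.    -0.    -0.001]
 [ 0.     0.     0.     1.   ]]
plunger n 513 mean [ 0.6584 -0.0143  0.0868] ctr [ 0.6583 -0.0144  0.0853]
((662.9161376953125, 52.48545455932617), (200.8566436767578, 176.5188751220703), 87.06592559814453) 0.07299519983635144
release_top 0.69 [159.1, 321.8] 542 [ 0.65879722 -0.01365071  0.08679231] [ 0.64623929 -0.02545561  0.07204819] [ 0.67086419 -0.00191303  0.0889352 ]
tray_front 0.97 [244.5, 230.1] 1135 [0.56830585 0.08765699 0.06373962] [0.53362591 0.02436485 0.00129137] [0.57933477 0.15100231 0.06836323]
```

View pics/w1.png

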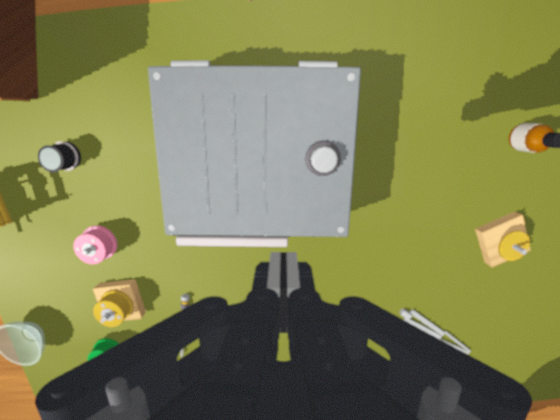

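The wrist view agrees: plunger at pixel (158, 323), tray front at (241, 232), yaw about -2.8°.

>>> move_arm:
  increments:
    - [[0, 0.076, 0.076, 0], [0, 0.076, 0.076, 0], [0.1, 0, 0, 0], [0.1, 0, 0, 0], [0.1, 0, 0, 0], [0.1, 0, 0, 0], [0.1, 0, 0, 0], [0.02, 0, 0, 0], [0, 0, 0, 0], [0, 0, 0, 0]]

```text
t: 4.6
tool_pos: [0.6561, -0.0215, 0.1165]
tool_rot: [1.25, 1.182, -1.248]
contact_force: [-0.0, 0.5, 0.6]
opening: 0.0002
```

>>> move_arm:
  increments:
    - [[0.012, 0, 0, 0], [0.012, 0, 0, 0], [0.012, 0, 0, 0], [0.012, 0, 0, 0], [0, 0, 0, 0]]

```text
t: 5.02
tool_pos: [0.6556, -0.0205, 0.1028]
tool_rot: [1.248, 1.184, -1.249]
contact_force: [0.6, 0.4, 0.0]
opening: -0.0001
```

>>> move_arm:
  increments:
    - [[0, 0.011, -0.022, 0], [0, 0, 0, 0], [0.008, 0, 0, 0], [0.008, 0, 0, 0], [0.008, 0, 0, 0], [0, 0, 0, 0]]

```text
t: 5.52
tool_pos: [0.6594, -0.0151, 0.098]
tool_rot: [1.249, 1.183, -1.247]
contact_force: [-1.1, 2.1, 3.3]
opening: -0.0002
```

>>> move_arm:
  increments:
    - [[0.006, 0, 0, 0], [0.006, 0, 0, 0], [0, 0, 0, 0]]

```text
t: 5.77
tool_pos: [0.6595, -0.0152, 0.0949]
tool_rot: [1.249, 1.183, -1.247]
contact_force: [1.0, 0.7, 3.8]
opening: -0.0001
```

>>> move_arm:
  increments:
    - [[0.006, 0, 0, 0], [0, 0, 0, 0]]

```text
t: 5.93
tool_pos: [0.6595, -0.0152, 0.0933]
tool_rot: [1.249, 1.183, -1.247]
contact_force: [0.2, 0.9, 5.2]
opening: -0.0001
```

```bash
python3 - <<'E'
from cab import *
i,rc,P=look('top');save(i,'t2')
r=ctrl.trace('top','tray_front')
for r in r[:2]:
    q=np.argwhere(r['region']);A,d=pts(i,q);A=A[d>0];print(r['score'],len(q),np.median(A,0),A.min(0),A.max(0))
E
```

```text
0.91 456 [0.55645087 0.12555282 0.02152723] [ 0.47565945  0.0512464  -0.00225055] [0.58810167 0.16020517 0.45933009]
```

>>> move_arm:
  increments:
    - [[-0.1, 0, 0, 0], [-0.16, 0, 0, 0], [-0.16, 0, 0, 0], [-0.16, 0, 0, 0], [-0.04, 0, 0, 0], [0, -0.109, -0.082, 0], [0, -0.109, -0.082, 0], [0, -0.109, -0.082, 0], [0, -0.109, -0.082, 0], [0, -0.109, -0.082, 0], [0, -0.109, -0.082, 0], [0, -0.109, -0.082, 0], [0, -0.109, -0.082, 0], [0, 0, 0, 0], [0, 0, 0, 0], [0, 0, 0, 0], [0, 0, 0, 0]]

```text
t: 7.45
tool_pos: [0.4504, 0.1594, 0.2473]
tool_rot: [1.248, 1.183, -1.25]
contact_force: [-0.4, -0.1, -0.1]
opening: -0.0002
```

```bash
python3 - <<'E'
from cab import *
o=ctrl.get_obs();print(o['t'],o['tool_pos'],T_tool(o).round(4)[:3,:3])
i,rc,P=look();save(i,'w3')
for t in ['socket','tray_front','tray','barrel']:
    for r in ctrl.trace('wrist',t)[:3]:
        q=np.argwhere(r['region']);A,d=pts(i,q);A=A[d>0];print(t,round(r['score'],2),r['pixel'],len(q),np.median(A,0).round(4),A.min(0).round(4),A.max(0).round(4))
E
```

```text
7.45 [0.45043711 0.15943634 0.24729685] [[-7.000e-04  9.985e-01 -5.420e-02]
 [-6.000e-04 -5.420e-02 -9.985e-01]
 [-1.000e+00 -7.000e-04  7.000e-04]]
socket 0.89 [109.8, 343.1] 11142 [0.5331 0.0871 0.0142] [ 4.7e-01 -7.2e-03  4.0e-04] [0.5863 0.1545 0.0676]
tray_front 0.93 [108.7, 344.0] 11268 [0.5332 0.0874 0.0142] [ 0.4701 -0.0156  0.0005] [0.5873 0.1546 0.066 ]
tray 0.92 [110.2, 343.4] 11153 [0.5332 0.0872 0.0142] [0.4791 0.0025 0.0016] [0.5873 0.1539 0.066 ]
barrel 0.76 [97.3, 177.2] 1548 [0.552  0.2718 0.0347] [0.529  0.2524 0.0007] [0.5759 0.3062 0.0464]
barrel 0.68 [249.0, 175.7] 1128 [0.3772 0.303  0.0345] [ 3.425e-01  2.843e-01 -1.000e-04] [0.3958 0.3457 0.0459]
barrel 0.59 [183.3, 190.4] 1387 [0.4623 0.2659 0.0407] [0.4342 0.2462 0.0019] [0.4833 0.306  0.0524]
```

View pics/w3.png

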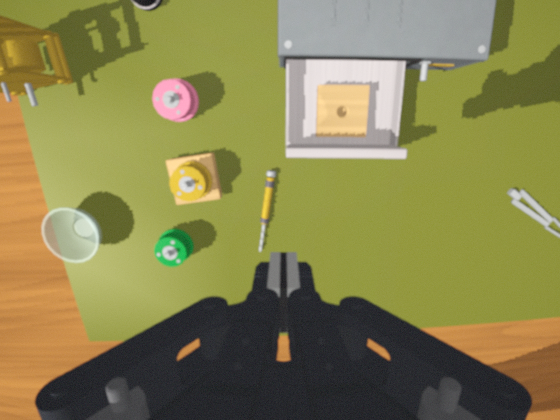

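The tray is out, with the block's hole near (110, 341). The barrel is at (183, 188), pink at (99, 173), green at (249, 172) and the screwdriver at (170–250, 268).

```bash
cat > meas.py <<'E'
from cab import *
def block(i,rc,P,c=(.53,.088)):
    m=(abs(P[:,2]-.0265)<.005)&(np.hypot(P[:,0]-c[0],P[:,1]-c[1])<.045)
    hsv=cv2.cvtColor(i['pixels'],cv2.COLOR_RGB2HSV);H=hsv[rc[:,0],rc[:,1]]
    m&=(H[:,1]>70)
    A=ray_z(i,rc[m],.026);b=cv2.minAreaRect((A[:,:2]*1000).astype(np.float32))
    print('block',m.sum(),b,np.median(P[m,2]))
    cen=proj(i,[b[0][0]/1000,b[0][1]/1000,.026])[0];r0,c0=cen.round().astype(int)
    g=i['pixels'][r0-11:r0+12,c0-11:c0+12].sum(2).astype(float);dk=g<.68*np.median(g)
    n,l,st,ce=cv2.connectedComponentsWithStats(dk.astype(np.uint8))
    for k in range(1,n):
        if st[k,4]>8:print('hole',st[k],ray_z(i,[ce[k][1]+r0-11,ce[k][0]+c0-11],.026).round(4))
def barrel(i,rc,P,c=(.461,.268),zt=.040):
    m=(P[:,2]>zt-.005)&(P[:,2]<zt+.006)&(np.hypot(P[:,0]-c[0],P[:,1]-c[1])<.03)
    A=ray_z(i,rc[m],zt);cc,r=cv2.minEnclosingCircle(A[:,:2].astype(np.float32));print('drum',m.sum(),np.round(cc,4),r,A.mean(0).round(4),'z',np.median(P[m,2]))
    m=(P[:,2]>zt+.0075)&(P[:,2]<zt+.014)&(np.hypot(P[:,0]-c[0],P[:,1]-c[1])<.015)
    if m.any():print('arbor',m.sum(),ray_z(i,rc[m],zt+.01).mean(0).round(4),np.median(P[m,2]))
E
python3 - <<'E'
from meas import *
i,rc,P=look();block(i,rc,P);barrel(i,rc,P)
i,rc,P=look('top');block(i,rc,P);barrel(i,rc,P)
E
```

```text
block 2515 ((529.570068359375, 89.6834487915039), (56.97173309326172, 54.8845329284668), 87.19554138183594) 0.02703130815874699
drum 1012 [0.4597 0.27  ] 0.02197229489684105 [0.4602 0.2697 0.04  ] z 0.041045989977182534
arbor 35 [0.4598 0.2701 0.05  ] 0.05044567317103904
block 404 ((528.8558349609375, 88.38790130615234), (54.786190032958984, 54.63762283325195), 88.49947357177734) 0.026108882227297125
hole [ 9 10  4  3 10] [[0.5293 0.0897 0.026 ]]
hole [ 1 20 21  2 29] [[0.5024 0.0905 0.026 ]]Traceback (most recent call last):
  File "<stdin>", line 3, in <module>
  File "meas.py", line 15, in barrel
    A=ray_z(i,rc[m],zt);cc,r=cv2.minEnclosingCircle(A[:,:2].astype(np.float32));print('drum',m.sum(),np.round(cc,4),r,A.mean(0).round(4),'z',np.median(P[m,2]))
  File "h.py", line 18, in ray_z
    s=slopes(i,rc);v=np.c_[s[:,0],-s[:,1],-np.ones(len(s))]@i['E'][:3,:3].T;o=i['E'][:3,3]
  File "h.py", line 13, in slopes
    return cv2.undistortPoints(rc[:,::-1].reshape(-1,1,2).copy(),K,d).reshape(-1,2)
           ~~~~~~~~~~~~~~~~~~~^^^^^^^^^^^^^^^^^^^^^^^^^^^^^^^^^^^^^^^
cv2.error: OpenCV(4.12.0) /io/opencv/modules/calib3d/src/undistort.dispatch.cpp:347: error: (-215:Assertion failed) CV_IS_MAT(_src) && CV_IS_MAT(_dst) && (_src->rows == 1 || _src->cols == 1) && (_dst->rows == 1 || _dst->cols == 1) && _src->cols + _src->rows - 1 == _dst->rows + _dst->cols - 1 && (CV_MAT_TYPE(_src->type) == CV_32FC2 || CV_MAT_TYPE(_src->type) == CV_64FC2) && (CV_MAT_TYPE(_dst->type) == CV_32FC2 || CV_MAT_TYPE(_dst->type) == CV_64FC2) in function 'cvUndistortPointsInternal'
```

>>> move_arm:
  increments:
    - [[0, 0.004, -0.111, 0], [0, 0.004, -0.111, 0], [0, 0.004, -0.111, 0], [0, 0.003, -0.11, 0], [0.1, 0, 0, 0], [0.1, 0, 0, 0], [0.1, 0, 0, 0], [0.1, 0, 0, 0], [0.1, 0, 0, 0], [0.1, 0, 0, 0], [0.06, 0, 0, 0], [0, 0, 0, 0], [0, 0, 0, 0], [0, 0, 0, 0]]
  gripper: 0

```text
t: 8.97
tool_pos: [0.4607, 0.2708, 0.0842]
tool_rot: [1.25, 1.183, -1.247]
contact_force: [0.5, 0.4, 0.5]
opening: 0.0853
```

```bash
python3 - <<'E'
from meas import *
o=ctrl.get_obs();print(o['t'],o['tool_pos'],T_tool(o).round(4)[:3,:3],o['opening'])
i,rc,P=look();save(i,'w4');barrel(i,rc,P,c=(.46,.27))
E
```

```text
8.9667 [0.46065342 0.27084895 0.0841999 ] [[ 1.900e-03  9.986e-01 -5.330e-02]
 [ 8.000e-04 -5.330e-02 -9.986e-01]
 [-1.000e+00  1.900e-03 -9.000e-04]] 0.08525430731484032
drum 3108 [0.4599 0.2703] 0.021915582939982414 [0.4606 0.2702 0.04  ] z 0.04115378051141699
arbor 110 [0.46   0.2701 0.05  ] 0.05072877529495508
```

View pics/w4.png

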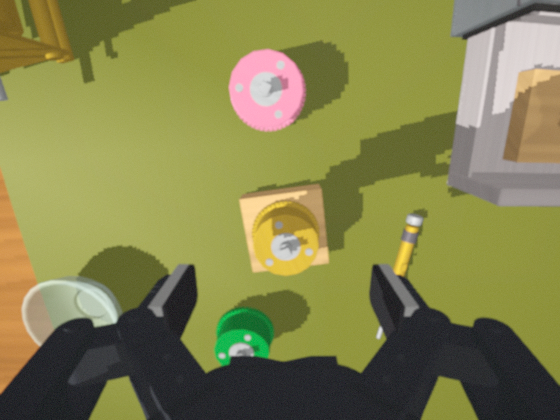

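The barrel is centred between the open jaws, at about (237, 286).

>>> move_arm:
  increments:
    - [[0.05, -0.001, 0, 0], [0.05, -0.001, 0, 0], [0.05, 0, 0, 0], [0.03, 0, 0, 0], [0.012, 0, 0, 0], [0, 0, 0, 0]]

```text
t: 9.52
tool_pos: [0.458, 0.2701, 0.033]
tool_rot: [1.246, 1.185, -1.251]
contact_force: [0.7, 0.6, 0.4]
opening: 0.0853
```

>>> move_arm:
  increments:
    - [[0, 0, 0, 0], [0, 0, 0, 0], [0, 0, 0, 0], [0, 0, 0, 0], [0, 0, 0, 0], [0, 0, 0, 0], [0, 0, 0, 0]]
  gripper: 1
  squeeze: 30

```text
t: 10.1
tool_pos: [0.4599, 0.2708, 0.0357]
tool_rot: [1.249, 1.183, -1.247]
contact_force: [-0.1, -1.2, 5.3]
opening: 0.0406
```

>>> move_arm:
  increments:
    - [[-0.01, 0, 0, 0], [-0.02, 0, 0, 0], [-0.04, 0, 0, 0], [-0.06, 0, 0, 0], [-0.06, 0, 0, 0], [-0.06, 0, 0, 0], [0, 0, 0, 0], [0, 0, 0, 0]]

```text
t: 10.77
tool_pos: [0.4597, 0.2708, 0.0985]
tool_rot: [1.25, 1.183, -1.246]
contact_force: [-0.4, 0.2, -3.5]
opening: 0.0406
```

```bash
python3 - <<'E'
from meas import *
o=ctrl.get_obs();print(o['t'],o['tool_pos'],o['opening'],o['contact_force'])
i,rc,P=look();save(i,'w5');barrel(i,rc,P,c=(.46,.27),zt=.1025)
for n in ['scene','top']:
  i,rc,P=look(n);m=(np.hypot(P[:,0]-.46,P[:,1]-.27)<.03)&(P[:,2]>.05)&(P[:,2]<.125);print(m.sum(),np.percentile(P[m,2],[1,10,50,90]) if m.any() else '')
E
```

```text
10.7667 [0.45972143 0.27084975 0.09846329] 0.04058522635890416 [-0.44937137  0.22972192 -3.49447902]
drum 5821 [0.4638 0.2692] 0.02996167540550232 [0.4618 0.2713 0.1025] z 0.10375956375191965
arbor 221 [0.4599 0.2715 0.1125] 0.11322862664761604
292 [0.07813989 0.08358706 0.10035671 0.11026331]
19 [0.07471483 0.07648719 0.08330487 0.09622848]
```

View pics/w5.png

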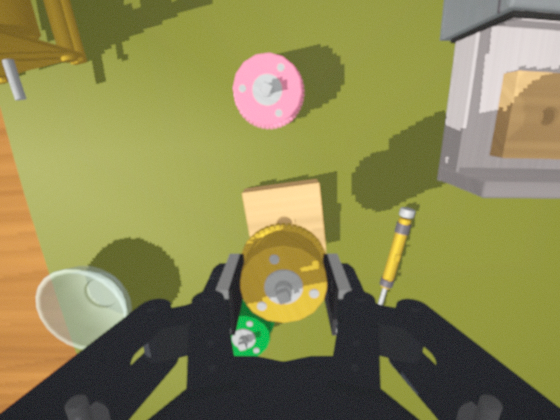

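The barrel is held upright between the pads at about (270, 284), and its own block is free.

>>> move_arm:
  increments:
    - [[-0.08, 0, 0, 0], [-0.02, 0.02, 0.04, 0], [0, 0.04, 0.09, 0], [0, 0.04, 0.09, 0], [0, 0.04, 0.09, 0], [0, 0.04, 0.09, 0], [0, 0.04, 0.09, 0], [0, 0.04, 0.09, 0], [0, 0.04, 0.09, 0], [0, 0.018, 0.04, 0], [0, 0, 0, 0], [0, 0, 0, 0], [0, 0, 0, 0]]

```text
t: 12.0
tool_pos: [0.5286, 0.0896, 0.1218]
tool_rot: [1.248, 1.185, -1.249]
contact_force: [0.5, 1.0, -1.1]
opening: 0.0412
```

```bash
python3 - <<'E'
from meas import *
o=ctrl.get_obs();print(o['t'],o['tool_pos'],T_tool(o).round(4)[:3,:3],o['opening'],o['contact_force'])
i,rc,P=look();save(i,'w6');block(i,rc,P,c=(.53,.09))
E
```

```text
12.0 [0.52858157 0.08960933 0.12179069] [[-1.000e-03  9.986e-01 -5.280e-02]
 [ 5.000e-04 -5.280e-02 -9.986e-01]
 [-1.000e+00 -1.000e-03 -4.000e-04]] 0.0412447798238541 [ 0.50975507  1.04662739 -1.09608069]
block 3208 ((534.8602905273438, 89.09870147705078), (55.95137405395508, 46.969261169433594), 86.97343444824219) 0.026977365845606616
hole [ 4 13 12 10 82] [[0.529  0.0909 0.026 ]]
```

View pics/w6.png

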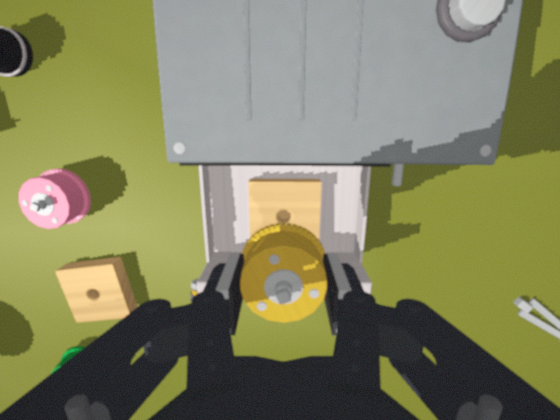

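The barrel is held over the tray. The hole is visible just ahead of the drum at (216, 283).

```bash
python3 - <<'E'
from meas import *
o=ctrl.get_obs();print(o['tool_pos'])
i,rc,P=look()
g=i['pixels'][196:236,262:306].astype(int).sum(2)
print(g[4:34:2,6:38:2])
for rcx in [(216,283.5),(180,249),(180,321.5)]: print(rcx,ray_z(i,rcx,.026).round(4))
rr=proj(i,[[.5296,.0897,.026],[.5295,.0892,.026]]);print(rr)
barrel(i,rc,P,c=(.5287,.09),zt=.1258)
E
```

```text
[0.52855384 0.08986759 0.12188679]
[[580 578 582 577 580 583 587 576 580 584 590 584 586 589 583 588]
 [597 589 599 592 597 597 593 599 595 595 600 598 598 598 595 600]
 [598 602 600 602 604 601 598 602 603 604 612 599 606 596 601 602]
 [592 593 591 594 593 590 595 597 591 596 592 598 598 592 599 594]
 [572 576 577 576 575 576 571 557 556 557 575 577 577 584 582 580]
 [573 570 568 571 565 536 472 435 430 445 532 576 573 576 572 577]
 [570 574 570 571 547 452 395 393 393 389 432 533 590 572 574 577]
 [577 579 575 577 504 385 387 397 390 402 395 448 599 587 579 583]
 [578 578 580 571 477 352 373 401 395 391 385 443 603 589 589 589]
 [582 576 583 571 490 366 335 357 374 371 353 484 599 592 585 586]
 [575 576 576 580 541 408 348 329 329 335 393 544 590 586 582 589]
 [563 565 566 549 537 444 376 344 347 387 463 528 567 569 578 584]
 [536 470 423 441 375 363 399 328 335 394 324 373 443 420 482 542]
 [389 388 406 413 459 466 386 346 352 340 335 337 346 310 347 385]
 [408 453 487 453 475 500 413 343 337 335 346 329 330 339 329 322]]
(216, 283.5) [[0.5294 0.0904 0.026 ]]
(180, 249) [[0.5597 0.1153 0.026 ]]
(180, 321.5) [[0.5568 0.0599 0.026 ]]
[[215.66335851 284.36382394]
 [215.75184208 285.00026246]]
drum 5795 [0.5325 0.0889] 0.029832379892468452 [0.5306 0.0904 0.1258] z 0.12718928670342022
arbor 228 [0.5288 0.0906 0.1358] 0.13674062349747165
```

>>> move_arm:
  increments:
    - [[0.04, 0.003, 0.002, 0], [0.06, 0, 0, 0], [0.06, 0, 0, 0], [0.04, 0, 0, 0], [0.02, 0, 0, 0], [0.01, 0, 0, 0], [0, 0, 0, 0], [0, 0, 0, 0]]

```text
t: 12.77
tool_pos: [0.5303, 0.0886, 0.0654]
tool_rot: [1.249, 1.183, -1.247]
contact_force: [0.1, 0.3, -1.5]
opening: 0.0408
```

>>> move_arm:
  increments:
    - [[0.008, 0, 0, 0], [0.008, 0, 0, 0], [0.008, 0, 0, 0], [0.008, 0, 0, 0], [0, 0, 0, 0]]

```text
t: 13.18
tool_pos: [0.5295, 0.0885, 0.0563]
tool_rot: [1.248, 1.184, -1.249]
contact_force: [-1.1, 0.6, -1.4]
opening: 0.0406
```

>>> move_arm:
  increments:
    - [[0, 0, -0.002, 0], [0.008, 0, 0, 0], [0.008, 0, 0, 0], [0, 0, 0, 0]]

```text
t: 13.52
tool_pos: [0.5295, 0.089, 0.0523]
tool_rot: [1.248, 1.184, -1.249]
contact_force: [1.2, 0.3, -2.1]
opening: 0.0407
```

>>> move_arm:
  increments:
    - [[0.008, 0, 0, 0], [0.008, 0, 0, 0], [0, 0, 0, 0]]

```text
t: 13.77
tool_pos: [0.5295, 0.089, 0.0483]
tool_rot: [1.248, 1.184, -1.249]
contact_force: [0.7, 0.4, -1.3]
opening: 0.0411
```

Rim is at about 0.0285 and the arbor is inside the hole with no side load, so I'll finish lowering.

>>> move_arm:
  increments:
    - [[0.006, 0, 0, 0], [0.003, 0, 0, 0], [0, 0, 0, 0]]

```text
t: 14.02
tool_pos: [0.5297, 0.089, 0.0463]
tool_rot: [1.248, 1.184, -1.249]
contact_force: [0.8, 0.3, -2.5]
opening: 0.0409
```

>>> move_arm:
  increments:
    - [[0.002, 0, 0, 0], [0, 0, 0, 0]]

```text
t: 14.18
tool_pos: [0.5299, 0.089, 0.0461]
tool_rot: [1.248, 1.184, -1.248]
contact_force: [-0.1, -0.4, -2.5]
opening: 0.0405
```

>>> move_arm:
  increments:
    - [[0.003, 0, 0, 0], [0, 0, 0, 0]]

```text
t: 14.35
tool_pos: [0.53, 0.089, 0.0457]
tool_rot: [1.248, 1.184, -1.248]
contact_force: [-1.6, -0.4, 2.0]
opening: 0.0407
```

>>> move_arm:
  increments:
    - [[0, 0, 0, 0], [0, 0, 0, 0], [0, 0, 0, 0], [0, 0, 0, 0], [0, 0, 0, 0]]
  gripper: 0.3

```text
t: 14.77
tool_pos: [0.53, 0.089, 0.0454]
tool_rot: [1.248, 1.183, -1.248]
contact_force: [-0.4, 1.3, -0.5]
opening: 0.0598
```

>>> move_arm:
  increments:
    - [[-0.03, 0, 0, 0], [-0.06, 0, 0, 0], [-0.1, 0, 0, 0], [-0.1, 0, 0, 0], [-0.1, 0, 0, 0], [0, 0, 0, 0], [0, 0, 0, 0]]

```text
t: 15.35
tool_pos: [0.5314, 0.0891, 0.1456]
tool_rot: [1.251, 1.18, -1.244]
contact_force: [-0.0, -0.5, 0.9]
opening: 0.0598
```

```bash
python3 - <<'E'
from meas import *
o=ctrl.get_obs();print(o['t'],o['tool_pos'],T_tool(o).round(4)[:3,:3],o['opening'],o['contact_force'])
i,rc,P=look();save(i,'w7');barrel(i,rc,P,c=(.5295,.09),zt=.050)
i,rc,P=look('scene');barrel(i,rc,P,c=(.5295,.09),zt=.050)
E
```

```text
15.35 [0.53137342 0.0890957  0.14559528] [[ 5.000e-03  9.986e-01 -5.310e-02]
 [ 1.000e-04 -5.310e-02 -9.986e-01]
 [-1.000e+00  5.000e-03 -4.000e-04]] 0.05976562763436199 [-0.01223509 -0.47862345  0.93700212]
drum 2004 [0.5303 0.0896] 0.021577006205916405 [0.5307 0.0895 0.05  ] z 0.051104156349052396
arbor 68 [0.5302 0.0894 0.06  ] 0.06069565613614923
drum 140 [0.5303 0.089 ] 0.022044504061341286 [0.5303 0.0888 0.05  ] z 0.050417812303384824
arbor 6 [0.5313 0.0887 0.06  ] 0.05974023582778015
```

View pics/w7.png

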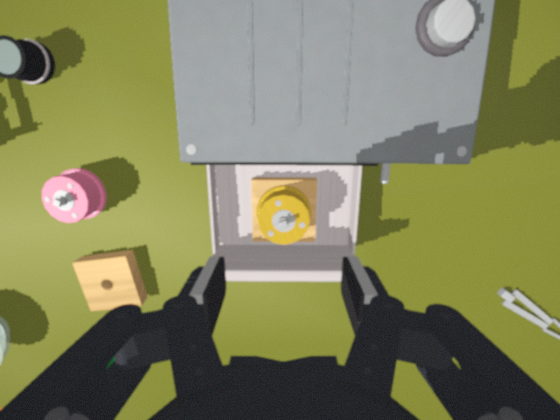

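Seated: drum top at 0.050 in both views and centred at pixel (216, 284), upright in the block. Next I'll close the jaws and go in front of the tray.

>>> move_arm:
  increments:
    - [[0, -0.1, 0, 0], [0, -0.1, -0.003, 0], [0, -0.095, 0, 0], [0, 0, 0, 0], [0, 0, 0, 0], [0.1, 0, 0, 0], [0.1, 0, 0, 0], [0.1, 0, 0, 0], [0.08, 0, 0, 0], [0.026, 0, 0, 0], [0, 0, 0, 0], [0, 0, 0, 0]]
  gripper: 1

```text
t: 16.45
tool_pos: [0.4569, 0.0936, 0.0415]
tool_rot: [1.248, 1.184, -1.249]
contact_force: [0.4, -0.8, 0.1]
opening: 0.0002
```

>>> move_arm:
  increments:
    - [[0, 0.01, 0, 0], [0, 0.01, 0, 0], [0, 0.008, 0, 0], [0, 0.008, 0, 0], [0, 0, 0, 0]]

```text
t: 16.87
tool_pos: [0.4663, 0.0932, 0.0422]
tool_rot: [1.249, 1.182, -1.247]
contact_force: [0.4, 0.7, 1.4]
opening: 0.0
```

>>> move_arm:
  increments:
    - [[0, 0.0035, 0, 0], [0, 0.0035, 0, 0], [0, 0.0035, 0, 0], [0, 0.0035, 0, 0], [0, 0.0035, 0, 0], [0, 0.0035, 0, 0], [0, 0.0035, 0, 0], [0, 0.0035, 0, 0], [0, 0.0035, 0, 0], [0, 0.0035, 0, 0], [0, 0.0035, 0, 0], [0, 0.0035, 0, 0]]

```text
t: 17.87
tool_pos: [0.4753, 0.0927, 0.0411]
tool_rot: [1.248, 1.184, -1.249]
contact_force: [-3.8, -0.5, 3.8]
opening: 0.0
```

>>> move_arm:
  increments:
    - [[0, 0.0035, 0, 0], [0, 0.0035, 0, 0], [0, 0.0035, 0, 0], [0, 0.0035, 0, 0], [0, 0.0035, 0, 0], [0, 0.0035, 0, 0], [0, 0.0035, 0, 0], [0, 0.0035, 0, 0], [0, 0.0035, 0, 0], [0, 0.0035, 0, 0], [0, 0.0035, 0, 0], [0, 0.0035, 0, 0], [0, 0.0035, 0, 0], [0, 0.0035, 0, 0], [0, 0.0035, 0, 0], [0, 0.0035, 0, 0], [0, 0.0035, 0, 0], [0, 0.0035, 0, 0], [0, 0.0035, 0, 0], [0, 0.0035, 0, 0]]

```text
t: 19.53
tool_pos: [0.4931, 0.0916, 0.0412]
tool_rot: [1.248, 1.184, -1.249]
contact_force: [-4.7, -2.1, -0.2]
opening: 0.0
```

>>> move_arm:
  increments:
    - [[0, 0.0035, 0, 0], [0, 0.0035, 0, 0], [0, 0.0035, 0, 0], [0, 0.0035, 0, 0], [0, 0.0035, 0, 0], [0, 0.0035, 0, 0], [0, 0.0035, 0, 0], [0, 0.0035, 0, 0], [0, 0.0035, 0, 0], [0, 0.0035, 0, 0], [0, 0.0035, 0, 0], [0, 0.0035, 0, 0], [0, 0.0035, 0, 0], [0, 0.0035, 0, 0], [0, 0.0035, 0, 0], [0, 0.0035, 0, 0], [0, 0.0035, 0, 0], [0, 0.0035, 0, 0], [0, 0.0035, 0, 0], [0, 0.0035, 0, 0]]

```text
t: 21.2
tool_pos: [0.5105, 0.0906, 0.0412]
tool_rot: [1.248, 1.184, -1.249]
contact_force: [-5.5, -2.5, 0.5]
opening: -0.0003
```

>>> move_arm:
  increments:
    - [[0, 0.0035, 0, 0], [0, 0.0035, 0, 0], [0, 0.0035, 0, 0], [0, 0.0035, 0, 0], [0, 0.0035, 0, 0], [0, 0.0035, 0, 0], [0, 0.0035, 0, 0], [0, 0.0035, 0, 0], [0, 0.0035, 0, 0], [0, 0.0035, 0, 0], [0, 0.0035, 0, 0], [0, 0.0035, 0, 0], [0, 0.0035, 0, 0], [0, 0.0035, 0, 0], [0, 0.0035, 0, 0], [0, 0.0035, 0, 0], [0, 0.0035, 0, 0], [0, 0.0035, 0, 0], [0, 0.0035, 0, 0], [0, 0.0035, 0, 0]]

```text
t: 22.87
tool_pos: [0.5279, 0.0897, 0.0411]
tool_rot: [1.247, 1.184, -1.249]
contact_force: [-6.5, -1.8, 0.8]
opening: -0.0003
```

```bash
cat > chk.py <<'E'
from meas import *
o=ctrl.get_obs();print(o['t'],o['tool_pos'],o['contact_force'])
for n in ['scene','top']:
    i=img(n);rc=np.argwhere(i['depth']>0);P,d=pts(i,rc)
    # plunger top height from the button's pixels (roof level as reference)
    m=np.hypot(P[:,0]-.6588,P[:,1]+.0155)<.009
    k=(np.hypot(P[:,0]-.6588,P[:,1]+.0155)<.045)&(np.hypot(P[:,0]-.6588,P[:,1]+.0155)>.03)&(P[:,2]>.05)
    print(n,m.sum(),'plunger-roof',(np.median(P[m,2]) if m.any() else 0)-(np.median(P[k,2]) if k.any() else 0))
E
python3 chk.py
```

```text
22.8667 [0.52785651 0.089663   0.04114516] [-6.49192558 -1.8281925   0.8231938 ]
scene 32 plunger-roof 0.014371295067868106
top 37 plunger-roof 0.01359546839850001
```

>>> move_arm:
  increments:
    - [[0, 0.0035, 0, 0], [0, 0.0035, 0, 0], [0, 0.0035, 0, 0], [0, 0.0035, 0, 0], [0, 0.0035, 0, 0], [0, 0.0035, 0, 0], [0, 0.0035, 0, 0], [0, 0.0035, 0, 0], [0, 0.0035, 0, 0], [0, 0.0035, 0, 0], [0, 0.0035, 0, 0], [0, 0.0035, 0, 0], [0, 0.0035, 0, 0], [0, 0.0035, 0, 0], [0, 0.0035, 0, 0], [0, 0.0035, 0, 0], [0, 0.0035, 0, 0], [0, 0.0035, 0, 0], [0, 0.0035, 0, 0]]

```text
t: 24.55
tool_pos: [0.5437, 0.0887, 0.0412]
tool_rot: [1.246, 1.185, -1.251]
contact_force: [-7.5, -3.0, 2.8]
opening: -0.0004
```

>>> move_arm:
  increments:
    - [[0, 0.0035, 0, 0], [0, 0.0035, 0, 0], [0, 0.0035, 0, 0], [0, 0.0035, 0, 0], [0, 0.0035, 0, 0], [0, 0.0035, 0, 0]]

```text
t: 25.05
tool_pos: [0.5491, 0.0885, 0.0411]
tool_rot: [1.246, 1.185, -1.251]
contact_force: [-8.7, -2.2, 2.7]
opening: -0.0001
```

```bash
python3 chk.py
```

```text
25.05 [0.54910043 0.08845324 0.04113204] [-8.68533637 -2.23118207  2.65595151]
scene 31 plunger-roof 0.009755867890579473
top 36 plunger-roof 0.009976455529469797
```

>>> move_arm:
  increments:
    - [[0, 0.003, 0, 0], [0, 0.003, 0, 0]]

```text
t: 25.32
tool_pos: [0.5506, 0.0884, 0.0412]
tool_rot: [1.246, 1.185, -1.251]
contact_force: [-8.4, -2.6, 3.6]
opening: -0.0001
```

```bash
python3 chk.py
```

```text
25.3167 [0.55058316 0.08837194 0.04120599] [-8.37406157 -2.57655995  3.64552235]
scene 32 plunger-roof 0.01063342548750601
top 37 plunger-roof 0.009518566458648126
```

>>> move_arm:
  increments:
    - [[0, 0.0025, 0, 0], [0, 0.0025, 0, 0]]

```text
t: 25.58
tool_pos: [0.5518, 0.0883, 0.0412]
tool_rot: [1.246, 1.185, -1.251]
contact_force: [-8.5, -3.0, 2.7]
opening: 0.0005
```

```bash
python3 chk.py
```

```text
25.5833 [0.55179424 0.08828657 0.04117501] [-8.48294869 -3.02483067  2.71398086]
scene 34 plunger-roof 0.010269530464018906
top 36 plunger-roof 0.010765979261297964
```

>>> move_arm:
  increments:
    - [[0, 0.0025, 0, 0], [0, 0.0025, 0, 0]]

```text
t: 25.85
tool_pos: [0.553, 0.0882, 0.0412]
tool_rot: [1.246, 1.185, -1.251]
contact_force: [-8.0, -2.4, 3.6]
opening: 0.0001
```

```bash
python3 chk.py
```

```text
25.85 [0.55302479 0.08823097 0.04115739] [-8.02502202 -2.42728154  3.60200942]
scene 33 plunger-roof 0.009708916799208711
top 34 plunger-roof 0.01030560261867386
```

Still riding with the plunger down about 4 mm, so I'll continue.

>>> move_arm:
  increments:
    - [[0, 0.0025, 0, 0], [0, 0.0025, 0, 0]]

```text
t: 26.12
tool_pos: [0.5544, 0.0881, 0.0412]
tool_rot: [1.247, 1.185, -1.25]
contact_force: [-6.5, -2.8, 1.1]
opening: 0.0005
```

```bash
python3 chk.py
```

```text
26.1167 [0.55444197 0.08811858 0.04117119] [-6.47896507 -2.77869623  1.09977376]
scene 32 plunger-roof 0.014420563857256652
top 37 plunger-roof 0.013903020807472077
```

Clicked: the plunger is back up and the force dropped. Now I'll back off gently.

>>> move_arm:
  increments:
    - [[0, -0.004, 0, 0], [0, -0.004, 0, 0], [0, -0.004, 0, 0], [0, -0.004, 0, 0], [0, -0.008, 0, 0], [0, -0.02, 0, 0], [0, -0.04, 0, 0], [0, -0.06, 0, 0], [0, -0.06, 0, 0], [0, 0, 0, 0], [-0.1, 0, 0, 0], [-0.1, 0, 0, 0], [-0.15, -0.03, 0, 0], [-0.15, -0.03, 0, 0], [-0.15, -0.03, 0, 0], [-0.1, 0, 0, 0], [0, 0, 0, 0], [0, 0, 0, 0]]

```text
t: 27.72
tool_pos: [0.4834, 0.0925, 0.2317]
tool_rot: [1.252, 1.179, -1.243]
contact_force: [-0.5, -0.2, 0.4]
opening: -0.0002
```

```bash
python3 chk.py; python3 - <<'E'
from meas import *
for n in ['top','wrist']:
    i,rc,P=look(n)
    if n=='wrist':save(i,'w8')
    for r in ctrl.trace(n,'tray_front')[:1]:
        q=np.argwhere(r['region']);A,d=pts(i,q);A=A[(d>0)&(A[:,2]>.055)&(A[:,2]<.068)];print(n,r['score'],len(A),np.median(A,0).round(4))
E
```

```text
27.7167 [0.48336153 0.09252225 0.23170621] [-0.53836941 -0.18423777  0.39920311]
scene 35 plunger-roof 0.013679776248052777
top 36 plunger-roof 0.014268296938031111
```

View pics/w8.png

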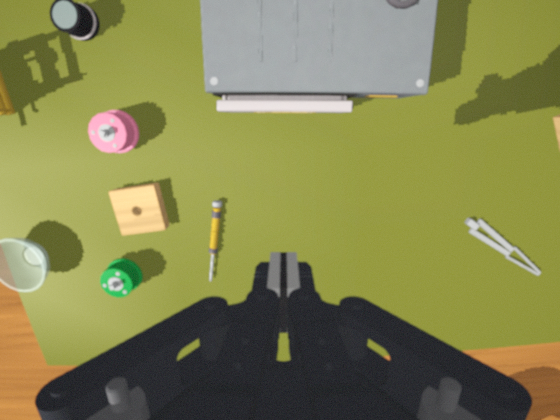

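The tray is shut, its front at row 105, cols 218–350. The other things are where they were and the arm is clear, so I'll hand in.

```bash
python3 -c "
from station import ctrl
print(ctrl.finish_job())"
```

```text
the job is handed in; nothing more can be done
None
```

The barrel is put away and the tray is shut. I pressed the plunger about 6 mm at 5 N, and the tray sprang out. I lowered the barrel into the tray's block, then pushed the tray home slowly, with readings up to about 9 N, until it clicked. I handed in just after 27.7 s on the robot's clock.

**Last checks**
- **Barrel:** after I let go, its drum top was at 0.050 m in the wrist and scene views. It was centred within about 1 mm of the measured hole.
- **Plunger:** it dipped about 4 mm while the catch rode over. At the click it jumped back to about 14 mm above the roof, and it was still there after the arm backed off.
- **Tray and bench:** the last picture shows the tray shut with the arm clear. Everything visible was where it started, though the wheel, brush, movement and oil bottle were partly or wholly out of that view.

**Not confirmed**
- The barrel cannot be seen inside the closed tray, so I did not check its position after the push.
- The final check of the tray front's position returned no detection, so "shut" rests on that picture and the plunger height.

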